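# Take the blade off a desk fan held by a left-hand spinner nut

## Task

The desk fan has to be cleaned: its front guard is already off and it lies with its shaft pointing up. Unscrew the black spinner nut on top of the blade - it has a left-hand thread, so it loosens clockwise - and put it in the open grey parts tray. Then lift the three-petal fan blade off the shaft and lay it gently, hub collar up, on the middle of the square rubber mat; leave the battery holder, mug and screwdriver where they are.

Things in the scene. Friction and masses are not known exactly. Their poses are not given: they have to be found in the camera images.
- fan: Desk fan, fixed, lying on its back: off-white round motor pod, 132 mm wide at its foot, with a round shoulder 55 mm above the table that carries the blade, inside a round wire rear guard (206 mm wide, 49 mm high). Origin: centre of the underside, on the table, on the shaft axis; z up the shaft. x axis: the way the spinner's bar lies when fully tight.
- shaft_top (a point): Top of the fan's steel shaft, on its axis, 110.5 mm above the table. The shaft does not turn. It is 25 mm thick up to 85 mm; above is a thread 23 mm wide. The thread is left-hand, steep, interrupted: clockwise from above (negative yaw) loosens. Counter-clockwise past tight is blocked.
- thread (a point): Point on the shaft axis at the thread's foot, 95 mm above the table. With the spinner's bar 2.1 to 2.4 rad clockwise of the fan's x axis the spinner is free to be lifted straight off; a solid stop ends the turn at about 2.45 rad. Short of 1.9 rad it cannot be lifted.
- spinner: Black nut, about 45 g, on top of the blade's hub: round cap 34 mm wide, 22 mm high, with an upright grip bar across its top, 40 mm long (its x), 12 mm thick (its y), 23 mm high; 45 mm in all. Origin: centre of the open underside, 95 mm above the table at the start; z up. Both bar ends are alike.
- spinner_wing (a point): Middle of the end face of the spinner's grip bar on its +x side, 20 mm from its axis and 33.5 mm above its underside. At the start the bar lies 0 to 0.3 rad clockwise (negative yaw) of the fan's x axis. The spinner turns with light friction and stays down by its weight as it is turned: it does not climb and needs no pull.
- blade: Grey fan blade, about 110 g: hub collar 48 mm wide, 40 mm high, bored through 29 mm; three petals at its foot, 174 mm over the tips, 2 to 15 mm above the underside; the upper 25 mm of the collar is clear to grip at any angle. Origin: centre of the hub's underside, 55 mm above the table at the start; z up. It sits loosely and may turn; lift it 60 mm straight up to clear the shaft.
- mat: Square plain grey rubber mat, fixed, 210 x 210 mm and 4 mm thick. Origin: centre of its underside, on the table.
- tray: Open grey parts tray, fixed, 140 mm (its x) by 110 mm (its y), 30 mm high, walls and floor 4 mm thick. Origin: centre of its underside, on the table. Mat and tray may be on either side of the fan.
- holder: Bystander: grey printed battery holder 52 x 96 mm with six black batteries, 54 mm high. Origin: centre of its underside.
- mug: Bystander: white mug 76 mm wide, 88 mm high. Origin: centre of its underside.
- driver: Bystander: screwdriver lying on the table, about 200 mm long. Origin: centre of its underside.
Mind the look-alikes: they are no part of the job. Leave any brown look-alike of the blade alone.

How it is judged:
On the way, in this order (a step that is already met when the one before it is completed fails the run):
1. the spinner, still on the shaft, is turned clockwise a quarter turn or more past tight (x of spinner_wing in the frame of fan below 0 m and z of spinner in the frame of fan between 0.09 and 0.105 m and horizontal distance between spinner and fan below 0.006 m), for 0.1 s.
2. the spinner is let go in the tray, the blade still on the shaft (x of spinner in the frame of tray between -0.066 and 0.066 m and y of spinner in the frame of tray between -0.051 and 0.051 m and height (world z) of spinner below 0.052 m and linear speed of spinner below 0.03 m/s and contact force between the fingers and spinner below 0.1 N and horizontal distance between blade and fan below 0.01 m and z of blade in the frame of fan below 0.075 m), for 0.2 s.
3. the blade has been lifted clear of the shaft (height (world z) of blade above 0.11 m), for 0.05 s.
At the end, for the whole second after the job is handed in: The blade lies flat (within 0.12 rad), collar up, on the mat with its centre within 35 mm of the mat's centre, the spinner lies inside the tray's walls, both at rest (horizontal distance between blade and mat below 0.035 m and angle between blade's own z axis and vertical below 0.12 rad and height (world z) of blade below 0.01 m and linear speed of each of blade, spinner below 0.02 m/s and x of spinner in the frame of tray between -0.066 and 0.066 m and y of spinner in the frame of tray between -0.051 and 0.051 m and height (world z) of spinner below 0.052 m); the robot touches nothing.
It fails at once if the blade is dropped or slammed down (faster than 0.6 m/s within 50 mm of the table) (height (world z) of blade below 0.05 m and linear speed of blade above 0.6 m/s).
It fails at once if a bystander is moved more than 30 mm (distance of any of holder, mug, driver from where it was at the start of the episode above 0.03 m).
It also fails if it takes over 61 s, if anything falls off the work surface, if the arm or the gripper's body presses on something with over 40 N, if the wrist force passes 120 N, or if a joint passes its speed limit or range.

## Robot

A 6-joint arm with a two-finger parallel gripper is mounted at the origin on the work surface. World frame = base frame: x ahead of the robot, y to its left, z up, the work surface at z = 0. Lengths are in m, angles in rad, forces in N, time in s.
With the tool pointing down it reaches from about 0.35 to 0.85 m from the base axis. Payload 8.1 kg.
Tool frame: the origin (TCP) lies on the centre line of the jaws, within the pads' length; the fingertips stand 17 mm ahead of it and the grasp point (between the pads) lies 2 mm behind it; z points along the fingers, y is the line along which they close (so a half turn about z gives the same grasp; the last joint's range is limited). The gripper opens to 93 mm and grips with 3 to 60 N. Pads are 15 mm wide; open, the fingers measure 128 mm over their backs; the gripper's body (75 mm by 188 mm) begins 65 mm behind the grasp point.
Start: joints at [-1.343, 0.13, 1.488, -0, 1.523, -0.085], TCP at [0.185, -0.571, 0.236] pointing down, gripper open.
Joint ranges: [-2.96, 2.96], [-0.89, 2.26], [0.02, 2.5], [-1.34, 4.48], [0, 2.73], [-2.66, 2.66]. Speed limits (rad/s): [2.39, 2.39, 2.79, 3.14, 3.14, 3.14].

## Interface

Orientations are given as a rotation vector (axis times angle).
In Python, from plant import robot, optics, close_job, models gives the robot as it stands.
- The arm moves only by the shell command python3 -m inch 'ROWS' [OPENING] [FORCE]. ROWS is a JSON object of lists of equal length, an entry for each row: "travel": the shift along the tool's x, y, z in m, a list of three; "spin": the turn about the tool's z in rad. In form: {"travel": [[x, y, z], ...], "spin": [spin, ...]}. A call has 1 to 10 rows; each row is the pose to reach, as a shift and turn from the pose commanded when the call began, along the tool's axes at that moment; what a row does not reach only later rows make up. A row lasts 1/12 s, in which the tool goes at most 41.7 mm and 7.16 degrees, less where a joint would pass 70% of its speed; a pose out of reach is approached as far as the arm can. A call with a gripper value outside its range is refused whole. OPENING is the closure, from 0 (fully open) to 1 (shut), set as the call begins (- or left out, the last holds). The fingers move at their own pace and stop on an object; FORCE is the grip in N (left out, the last holds). Time passes only in rows, so rows that repeat a pose let the fingers close. It gives the time, the measured TCP pose, the force, the opening and the grip force at its end, in the units of the state.
- robot.read_state(): the state, without advancing time (a new reading comes with each control period).
- optics.read_camera(name): name is "scene" or "top" or "wrist"; returns (picture, depth): 420x560x3 uint8, red, green, blue; 420x560 float32, m along the optical axis (not along the pixel's ray), 0 where there is no reading.
- optics.camera_info(name): a dict with "camera_matrix" (3x3 intrinsics, pixels), "view" (4x4, takes a point from world to camera coordinates). Camera axes: x right, y down, z forward; pixel columns grow to the right and rows downward; lengths in m; the calibration is good to about 2 mm. A picture is of the moment at which its call begins: read the wrist's pose just before it. camera_info takes no time and is no camera call; for the wrist camera it gives the pose at the moment of the call.
- close_job(): hands the job in; it is judged then, once.
Trained networks look in the newest picture that a camera, given by its name, has taken for a name from the list of things; names that differ only in an ending like _2 or _b are one class to them, and where a whole thing is asked for, a point or a joint stands for the part that bears it (a point fixed in the world has none). Each returns a list of dicts, best first, with "p" (0 to 1); they miss things now and then, are a little off and sometimes report something else, mostly with a low value. They report only what shows in the picture. A call takes as long as a camera call. They do not tell look-alikes from the thing itself.
- models.look_for(camera, name): "centre" ([x, y, z] in m, in world coordinates, good to about 4 mm: the middle of the surface that is visible of it).
- models.masks_of(camera, name): "region" (420x560 bool, what is visible of it).
The state is a dict: "t": time; "q": joint angles; "dq": joint speeds; "joint_torque": joint torques, N m; "tool_pos": TCP position; "orientation": TCP orientation; "force": force on the tool from outside, world axes, zero at the start; "wrist_torque": the same for the moment, N m; "opening": finger opening in m; "gripper_force": force on a finger pad.
Only numpy, scipy, OpenCV 4.12 (cv2) and the standard library are available. Lean on these libraries where they do the work, as an engineer would, in place of code of your own. Each camera call takes 0.05 s, during which the arm holds its last target. There are 200 camera calls.

## Working session

There is one attempt and no reset: what is moved stays moved. The work goes in short steps, Python scripts to look and compute and a shell command to move; the robot and the scene stay as the last step left them, time stands still between calls to the robot, and variables do not carry over. Pictures are saved under pics/ and viewed, at most 10 in all, crops included, and the job is handed in when it is done.

```bash
mkdir -p pics; python3 - <<'E'
from plant import robot, optics, models
import cv2,numpy as np
s=robot.read_state();print(s['t'],s['tool_pos'],s['orientation'],s['opening'])
for c in ["top","scene"]:
    p,d=optics.read_camera(c);cv2.imwrite(f"pics/{c}1.png",p[:,:,::-1])
    for n in ["fan","spinner","spinner_wing","blade","mat","tray","holder","mug","driver"]:
        print(c,n,[(np.round(r['centre'],3).tolist(),round(r['p'],2)) for r in models.look_for(c,n)[:4]])
E
```

```text
0.0 [ 0.18452201 -0.57034487  0.23457482] [-3.10140050e+00 -4.89078251e-01  2.59004921e-04] 0.09318006998650051
top fan [([0.579, 0.003, 0.046], 0.88)]
top spinner [([0.589, 0.016, 0.121], 0.46)]
top spinner_wing [([0.574, 0.01, 0.042], 0.65), ([0.594, 0.019, 0.123], 0.62)]
top blade [([0.59, 0.037, 0.067], 0.93), ([0.72, 0.386, 0.009], 0.84)]
top mat [([0.482, 0.314, 0.005], 0.57)]
top tray [([0.575, 0.009, 0.045], 0.57), ([0.498, -0.3, 0.003], 0.56)]
top holder [([0.733, 0.184, 0.022], 0.92), ([0.578, 0.005, 0.043], 0.72)]
top mug [([0.748, -0.227, 0.044], 0.58)]
top driver [([0.751, -0.063, 0.027], 0.9)]
scene fan [([0.626, -0.007, 0.043], 0.79), ([0.742, 0.164, 0.034], 0.63)]
scene spinner [([0.602, 0.014, 0.123], 0.59), ([0.625, -0.003, 0.045], 0.43)]
scene spinner_wing [([0.597, 0.012, 0.125], 0.77)]
scene blade [([0.739, 0.378, 0.013], 0.89), ([0.611, 0.018, 0.067], 0.85)]
scene mat [([0.494, 0.306, -0.001], 0.73)]
scene tray [([0.496, -0.295, 0.003], 0.64)]
scene holder [([0.74, 0.161, 0.033], 0.62)]
scene mug [([0.745, -0.231, 0.056], 0.87), ([0.596, 0.011, 0.125], 0.45), ([0.756, -0.075, 0.022], 0.33)]
scene driver [([0.756, -0.074, 0.02], 0.91)]
```

View pics/top1.png

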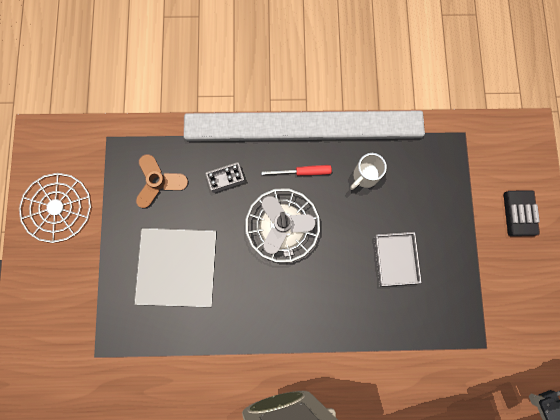

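The top view shows the fan at (283,225), the mat at (176,267) and the tray at (398,260). There are two blade look-alikes: grey on the fan at (283,222) and brown on the table at (155,180). The grey one on the shaft fits the description. I'll measure geometry from the depth data and confirm with an enlarged crop.

```bash
cat > h.py <<'E'
from plant import robot, optics, models
import cv2,numpy as np
def cloud(c):
    s=robot.read_state()
    i=optics.camera_info(c)
    p,d=optics.read_camera(c)
    K=np.array(i['camera_matrix']);T=np.linalg.inv(np.array(i['view']))
    v,u=np.mgrid[:420,:560]
    P=np.stack([(u-K[0,2])/K[0,0]*d,(v-K[1,2])/K[1,1]*d,d],-1)@T[:3,:3].T+T[:3,3]
    P[d==0]=np.nan
    return p,P
def rect(Q):
    r=cv2.minAreaRect((Q[:,:2]*1000).astype(np.float32)); return np.round(r[0],1),np.round(r[1],1),round(r[2],1)
def pose():
    s=robot.read_state();R=cv2.Rodrigues(np.array(s['orientation']))[0]
    return s['t'],np.round(s['tool_pos'],4),'psi',round(float(np.arctan2(R[1,0],R[0,0])),4),'q',np.round(s['q'],3),'f',np.round(s['force'],1),s['opening'],s['gripper_force']
E
python3 - <<'E'
from h import *
for c in ["top","scene"]:
    p,P=cloud(c)
    if c=="top": cv2.imwrite("pics/crop.png",cv2.resize(p[175:275,225:345,::-1],None,fx=6,fy=6,interpolation=cv2.INTER_CUBIC)[:600])
    x,y,z=P[...,0],P[...,1],P[...,2]
    near=np.hypot(x-.6,y-.015)<.06
    for lo,hi in [(.122,.15),(.08,.096),(.096,.118)]:
        Q=P[near&(z>lo)&(z<hi)]; print(c,lo,len(Q),Q.mean(0).round(4) if len(Q) else '',Q.max(0).round(3) if len(Q) else '',rect(Q) if len(Q)>4 else '')
    for n in ["mat","tray"]:
        r=models.masks_of(c,n)[:2]
        for m in r:
            Q=P[m['region']];Q=Q[np.isfinite(Q[:,0])];print(c,n,round(m['p'],2),rect(Q),np.median(Q,0).round(3))
E
```

```text
top 0.122 80 [0.5901 0.02   0.1386] [0.61  0.028 0.145] (array([591.2,  17.7]), array([38.8, 17.2]), 4.6)
top 0.08 85 [0.5842 0.0206 0.0926] [0.613 0.043 0.096] (array([589.1,  19.9]), array([42.9, 46.6]), 12.2)
top 0.096 88 [0.5889 0.0213 0.109 ] [0.612 0.041 0.118] (array([590.8,  19.6]), array([41.6, 44.3]), 58.4)
top mat 0.57 (array([485.4, 317.2]), array([211.2, 211.2]), 87.0) [0.482 0.318 0.004]
top tray 0.63 (array([ 496.6, -299.7]), array([143. , 119.3]), 3.0) [ 0.496 -0.299  0.004]
top tray 0.37 (array([590.3,  20.9]), array([31.9, 32.8]), 53.3) [0.59  0.021 0.134]
scene 0.122 126 [0.5963 0.0165 0.134 ] [0.615 0.028 0.143] (array([594.6,  18.6]), array([40.4, 15. ]), 10.3)
scene 0.08 148 [0.6029 0.0085 0.0901] [0.62  0.04  0.096] (array([599.,  14.]), array([46.8, 36.6]), 44.4)
scene 0.096 121 [0.5989 0.01   0.1083] [0.616 0.034 0.118] (array([599.1,  11. ]), array([37.4, 29.6]), 38.2)
scene mat 0.89 (array([484.6, 317.9]), array([218.8, 220.7]), 87.2) [0.493 0.307 0.003]
scene tray 0.89 (array([ 496.7, -289.3]), array([143.2, 128.3]), 2.6) [ 0.494 -0.296  0.006]
scene tray 0.52 (array([566. ,  30.7]), array([ 32.3, 100.8]), 63.5) [0.598 0.014 0.121]
```

View pics/crop.png

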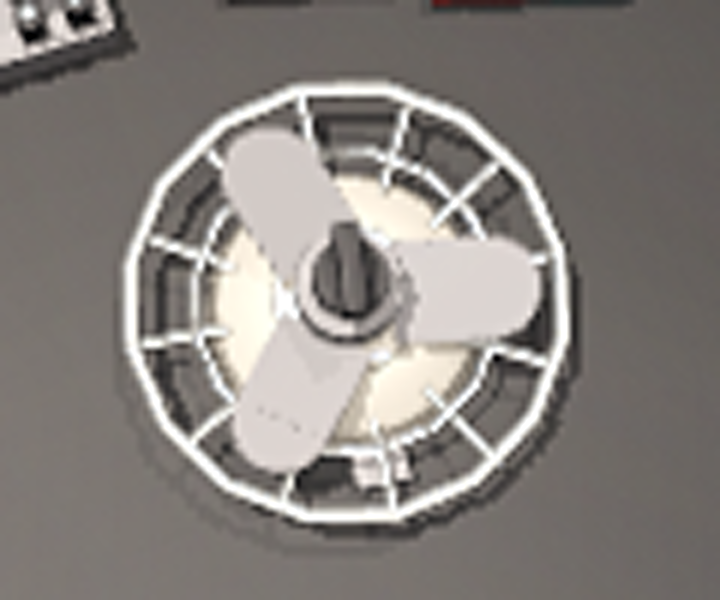

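The crop confirms it: the grey blade with the black spinner is on the fan (bar at crop (345,270), lying nearly along world x). I'll take the tool there with its x turned by about π, so that the last joint has room for the clockwise turn.

```bash
python3 -m inch '{"travel":[[0.028,-0.021,-0.006],[0.056,-0.042,-0.012],[0.084,-0.063,-0.018],[0.112,-0.084,-0.024],[0.14,-0.105,-0.03],[0.168,-0.126,-0.036],[0.196,-0.147,-0.042],[0.224,-0.168,-0.048],[0.252,-0.189,-0.054],[0.28,-0.21,-0.06]],"spin":[-0.12,-0.24,-0.36,-0.48,-0.6,-0.72,-0.84,-0.96,-1.08,-1.2]}' 0 10
cat >> h.py <<'E'
def rel(x,y,z,psi):
    """tool-axis travel and spin to reach world x,y,z,yaw"""
    s=robot.read_state();R=cv2.Rodrigues(np.array(s['orientation']))[0]
    p=np.arctan2(R[1,0],R[0,0]); d=R.T@(np.array([x,y,z])-s['tool_pos'])
    print('t',round(s['t'],2),'travel',d.round(4),'spin',round(float((p-psi)),3),'mod2pi')
E
python3 -c "
from h import *
print(pose());rel(.593,.018,.30,3.2)"
```

```text
t: 2.13
tool_pos: [0.3871, -0.2834, 0.2962]
orientation: [2.278, 2.162, 0.0]
force: [0.2, 0.2, 0.1]
opening: 0.0928
gripper_force: 0.0
(2.1333, array([ 0.3871, -0.2834,  0.2962]), 'psi', 1.5186, 'q', array([-0.739, -0.217,  1.717,  0.   ,  1.642, -0.687]), 'f', array([0.2, 0.2, 0.1]), 0.09276760248421792, 0.0)
t 2.13 travel [ 0.3117  0.1899 -0.0038] spin -1.681 mod2pi
```

```bash
python3 -m inch '{"travel":[[0.031,0.019,0],[0.062,0.038,0],[0.093,0.057,0],[0.124,0.076,0],[0.155,0.095,0],[0.187,0.114,0],[0.218,0.133,0],[0.249,0.152,0],[0.28,0.171,0],[0.312,0.19,-0.004]],"spin":[-0.12,-0.24,-0.36,-0.48,-0.6,-0.72,-0.84,-0.96,-1.08,-1.2]}' >/dev/null
python3 -m inch '{"travel":[[0,0,0],[0,0,0],[0,0,0],[0,0,0],[0,0,0],[0,0,0]],"spin":[-0.12,-0.24,-0.36,-0.48,-0.48,-0.48]}' >/dev/null
python3 - <<'E'
from h import *
print(pose())
p,P=cloud("wrist");cv2.imwrite("pics/w1.png",p[:,:,::-1])
x,y,z=P[...,0],P[...,1],P[...,2]
near=np.hypot(x-.593,y-.018)<.05
for lo,hi in [(.134,.15),(.112,.12),(.08,.1)]:
    Q=P[near&(z>lo)&(z<hi)]; print(lo,len(Q),Q.mean(0).round(4),rect(Q))
E
```

```text
(3.4667, array([0.5942, 0.0156, 0.2996]), 'psi', -3.0942, 'q', array([-0.06 ,  0.098,  1.408, -0.   ,  1.636, -1.678]), 'f', array([-0.6,  0.9,  0. ]), 0.09287042604885173, 0.0)
0.134 581 [0.5926 0.0205 0.1397] (array([593.9,  20.7]), array([40.4, 12. ]), 5.8)
0.112 510 [0.5929 0.0205 0.1169] (array([593.8,  20.8]), array([33.6, 33.6]), 50.8)
0.08 710 [0.5848 0.0199 0.094 ] (array([593. ,  20.7]), array([46.2, 47. ]), 4.5)
```

View pics/w1.png

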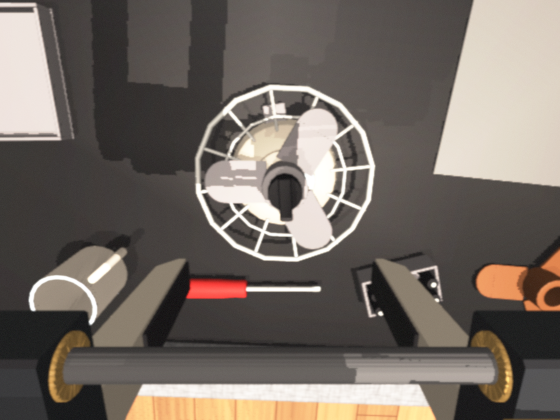

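The wrist view shows the spinner at (287,192) on the grey blade. The bar fit is 40.4 x 12 mm with its top at 0.1397, matching the given sizes. Its centre is (0.5938, 0.0207) at yaw 0.101.

```bash
python3 -c "
from h import *
rel(.5938,.0207,.137,-3.040)"
```

```text
t 3.52 travel [0.0002 0.0052 0.1627] spin -0.055 mod2pi
```

```bash
python3 -m inch '{"travel":[[0,0.005,0.02],[0,0.005,0.04],[0,0.005,0.06],[0,0.005,0.08],[0,0.005,0.1],[0,0.005,0.12],[0,0.005,0.14],[0,0.005,0.155],[0,0.005,0.163],[0,0.005,0.163]],"spin":[-0.05,-0.055,-0.055,-0.055,-0.055,-0.055,-0.055,-0.055,-0.055,-0.055]}' >/dev/null
python3 -m inch '{"travel":[[0,0,0],[0,0,0],[0,0,0]],"spin":[0,0,0]}' - 10 
python3 -c "
from h import *
rel(.5938,.0207,.137,-3.040)"
```

```text
t: 4.6
tool_pos: [0.595, 0.0205, 0.1384]
orientation: [-0.166, 3.135, -0.0]
force: [-0.1, -0.7, 0.7]
opening: 0.093
gripper_force: 0.0
t 4.6 travel [0.0012 0.0004 0.0013] spin 0.004 mod2pi
```

```bash
python3 -m inch '{"travel":[[0.001,0,0.001],[0.001,0,0.001],[0.001,0,0.001],[0.001,0,0.001],[0.001,0,0.001],[0.001,0,0.001],[0.001,0,0.001],[0.001,0,0.001],[0.001,0,0.001],[0.001,0,0.001]],"spin":[0,0,0,0,0,0,0,0,0,0]}' 1 15
```

```text
t: 5.43
tool_pos: [0.593, 0.0204, 0.1356]
orientation: [0.167, -3.137, 0.0]
force: [-0.5, 0.3, 0.7]
opening: 0.031
gripper_force: 0.0
```

```bash
python3 -m inch '{"travel":[[0,0,0],[0,0,0],[0,0,0],[0,0,0],[0,0,0]],"spin":[0,0,0,0,0]}' 1 15
```

```text
t: 5.85
tool_pos: [0.5929, 0.0204, 0.1356]
orientation: [0.167, -3.137, -0.0]
force: [0.7, 0.3, 0.5]
opening: 0.0121
gripper_force: 15.0
```

Opening 12.1 mm: the bar is held. I'll turn it 2.1 rad clockwise, which lands inside 2.1–2.4 for any start offset.

```bash
python3 -m inch '{"travel":[[0,0,0],[0,0,0],[0,0,0],[0,0,0],[0,0,0],[0,0,0],[0,0,0],[0,0,0],[0,0,0],[0,0,0]],"spin":[0.1,0.21,0.32,0.43,0.54,0.65,0.76,0.87,0.98,1.08]}'
python3 -m inch '{"travel":[[0,0,0],[0,0,0],[0,0,0],[0,0,0],[0,0,0],[0,0,0],[0,0,0],[0,0,0],[0,0,0],[0,0,0]],"spin":[0.1,0.21,0.32,0.43,0.54,0.65,0.76,0.87,0.95,1.02]}' 
python3 -m inch '{"travel":[[0,0,0],[0,0,0],[0,0,0]],"spin":[0,0,0]}'
python3 -c "
from h import *
print(pose(), robot.read_state()['wrist_torque'])"
```

```text
t: 6.68
tool_pos: [0.5929, 0.0205, 0.1356]
orientation: [-1.478, -2.772, 0.0]
force: [0.3, 1.0, 0.2]
opening: 0.0114
gripper_force: 15.0
t: 7.52
tool_pos: [0.5929, 0.0205, 0.1356]
orientation: [-2.642, -1.7, 0.0]
force: [-0.5, 0.4, -0.2]
opening: 0.0119
gripper_force: 15.0
t: 7.77
tool_pos: [0.5929, 0.0204, 0.1356]
orientation: [2.636, 1.709, -0.0]
force: [0.2, -0.9, -0.3]
opening: 0.0119
gripper_force: 15.0
(7.7667, array([0.5929, 0.0204, 0.1356]), 'psi', 1.1502, 'q', array([-0.052,  0.18 ,  1.619, -0.   ,  1.343,  0.369]), 'f', array([ 0.2, -0.9, -0.3]), 0.011866938505072162, 14.997924864292145) [-0.07962604 -0.0890578   0.006128  ]
```

```bash
python3 -m inch '{"travel":[[0,0,-0.003],[0,0,-0.006],[0,0,-0.009],[0,0,-0.012],[0,0,-0.012]],"spin":[0.01,0.01,0.01,0.01,0.01]}'
```

```text
t: 8.18
tool_pos: [0.5936, 0.0204, 0.1488]
orientation: [2.646, 1.692, 0.002]
force: [-0.5, 0.1, 0.1]
opening: 0.012
gripper_force: 15.0
```

```bash
python3 -m inch '{"travel":[[0,0,-0.01],[0,0,-0.025],[0,0,-0.04],[0,0,-0.055],[0,0,-0.07],[0,0,-0.08],[0,0,-0.08]],"spin":[0,0,0,0,0,0,0]}'
python3 -c "
from h import *
rel(.4965,-.297,.16,1.14)"
```

```text
t: 8.77
tool_pos: [0.5944, 0.0204, 0.2312]
orientation: [2.644, 1.691, 0.006]
force: [0.9, 0.2, -0.3]
opening: 0.0121
gripper_force: 15.0
t 8.77 travel [-0.3293  0.0439  0.0708] spin -0.002 mod2pi
```

```bash
python3 -m inch '{"travel":[[-0.02,0.003,0],[-0.055,0.007,0],[-0.09,0.012,0],[-0.125,0.016,0],[-0.16,0.021,0],[-0.195,0.026,0.015],[-0.23,0.03,0.03],[-0.265,0.035,0.045],[-0.3,0.04,0.06],[-0.329,0.044,0.07]],"spin":[0,0,0,0,0,0,0,0,0,0]}'
python3 -m inch '{"travel":[[0,0,0],[0,0,0],[0,0,0]],"spin":[0,0,0]}'
python3 - <<'E'
from h import *
rel(.4965,-.297,.049,1.14)
p,P=cloud("wrist");cv2.imwrite("pics/w2.png",p[:,:,::-1])
for m in models.masks_of("wrist","tray")[:2]:
    Q=P[m['region']];Q=Q[np.isfinite(Q[:,0])];print(round(m['p'],2),rect(Q),np.median(Q,0))
E
```

```text
t: 9.6
tool_pos: [0.4928, -0.2982, 0.1551]
orientation: [-2.645, -1.69, 0.002]
force: [0.2, 0.8, 0.1]
opening: 0.0123
gripper_force: 15.0
t: 9.85
tool_pos: [0.4948, -0.2962, 0.1573]
orientation: [-2.646, -1.691, -0.0]
force: [-0.5, 0.5, -0.8]
opening: 0.0122
gripper_force: 15.0
t 9.85 travel [-1.000e-04  2.000e-03  1.083e-01] spin -0.003 mod2pi
0.91 (array([ 494. , -303.2]), array([155.4, 124.2]), 2.8) [ 0.50928465 -0.288402    0.00424018]
```

View pics/w2.png

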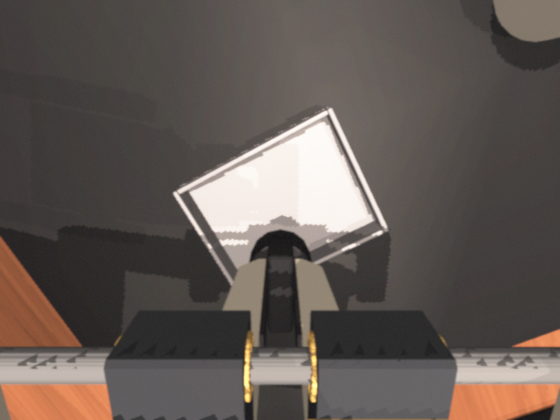

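The held spinner at (281,250) is over the tray, whose corners are at (178,192), (331,110) and (385,230). I'll lower it and let go with a partial opening.

```bash
python3 -m inch '{"travel":[[0,0.002,0.015],[0,0.002,0.03],[0,0.002,0.045],[0,0.002,0.06],[0,0.002,0.075],[0,0.002,0.09],[0,0.002,0.1],[0,0.002,0.107],[0,0.002,0.11],[0,0.002,0.11]],"spin":[0,0,0,0,0,0,0,0,0,0]}'
python3 -m inch '{"travel":[[0,0,0],[0,0,0],[0,0,0]],"spin":[0,0,0]}'
```

```text
t: 10.78
tool_pos: [0.4967, -0.297, 0.0474]
orientation: [-2.646, -1.693, 0.0]
force: [0.3, 0.0, -0.4]
opening: 0.0119
gripper_force: 15.0
t: 11.03
tool_pos: [0.4972, -0.2979, 0.0486]
orientation: [2.646, 1.692, 0.001]
force: [-0.3, -0.1, -0.7]
opening: 0.0118
gripper_force: 15.0
```

```bash
python3 -m inch '{"travel":[[0,0,0.002],[0,0,0.003],[0,0,0.003]],"spin":[0,0,0]}'
python3 -m inch '{"travel":[[0,0,0],[0,0,0],[0,0,0],[0,0,0],[0,0,0],[0,0,0],[0,0,0]],"spin":[0,0,0,0,0,0,0]}' 0.6
python3 -m inch '{"travel":[[0,0,-0.01],[0,0,-0.025],[0,0,-0.045],[0,0,-0.07],[0,0,-0.095],[0,0,-0.125],[0,0,-0.155],[0,0,-0.175],[0,0,-0.175]],"spin":[0,0,0,0,0,0,0,0,0]}'
python3 - <<'E'
from h import *
print(pose())
p,P=cloud("wrist");cv2.imwrite("pics/w3.png",p[:,:,::-1])
x,y,z=P[...,0],P[...,1],P[...,2]
Q=P[(abs(x-.4965)<.05)&(abs(y+.297)<.04)&(z>.035)&(z<.06)];print(len(Q),Q.mean(0),rect(Q),Q.max(0))
# fan hub from top cam
p,P=cloud("top");x,y,z=P[...,0],P[...,1],P[...,2]
Q=P[(np.hypot(x-.5935,y-.0205)<.04)&(z>.085)&(z<.12)];print(len(Q),rect(Q),Q.max(0))
cv2.imwrite("pics/crop2.png",cv2.resize(p[175:285,225:425,::-1],None,fx=4,fy=4))
rel(.5937,.0205,.22,1.14)
E
```

```text
t: 11.28
tool_pos: [0.4967, -0.2976, 0.0446]
orientation: [2.647, 1.692, 0.0]
force: [0.4, 0.4, -0.3]
opening: 0.0122
gripper_force: 15.0
t: 11.87
tool_pos: [0.4967, -0.2975, 0.0447]
orientation: [2.647, 1.692, 0.0]
force: [0.2, 0.1, -0.4]
opening: 0.0371
gripper_force: 0.0
t: 12.62
tool_pos: [0.499, -0.2991, 0.2269]
orientation: [2.639, 1.688, 0.006]
force: [0.7, 0.1, 0.3]
opening: 0.0367
gripper_force: 0.0
(12.6167, array([ 0.499 , -0.2991,  0.2269]), 'psi', 1.1378, 'q', array([-0.628,  0.076,  1.562,  0.   ,  1.493, -0.195]), 'f', array([0.7, 0.1, 0.3]), 0.036709329259508615, 0.0)
562 [ 0.49897552 -0.29602689  0.04820958] (array([ 498.5, -297.3]), array([39.9, 11.5]), 65.0) [ 0.51114939 -0.27753458  0.05092957]
240 (array([590.6,  20.7]), array([45. , 45.9]), 88.0) [0.61357344 0.04316039 0.11330552]
t 12.72 travel [ 0.3295 -0.0461  0.0011] spin -0.002 mod2pi
```

View pics/w3.png

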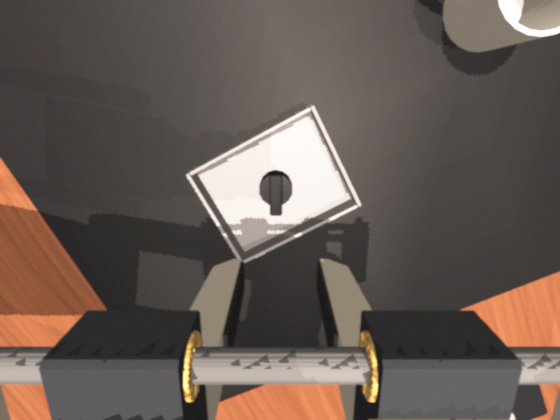

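The spinner stands upright mid-tray at (276,188). Next is the blade.

```bash
python3 -m inch '{"travel":[[0.02,-0.003,0],[0.055,-0.007,-0.01],[0.09,-0.012,-0.02],[0.125,-0.016,-0.03],[0.16,-0.021,-0.04],[0.195,-0.026,-0.05],[0.23,-0.03,-0.06],[0.265,-0.035,-0.06],[0.3,-0.04,-0.06],[0.329,-0.046,-0.06]],"spin":[0,0,0,0,0,0,0,0,0,0]}' 0 >/dev/null
python3 -m inch '{"travel":[[0,0,0],[0,0,0],[0,0,0]],"spin":[0,0,0]}'
python3 - <<'E'
from h import *
p,P=cloud("wrist");cv2.imwrite("pics/w4.png",p[:,:,::-1])
x,y,z=P[...,0],P[...,1],P[...,2]
n=np.hypot(x-.5935,y-.0205)<.035
for lo,hi in [(.09,.1),(.105,.116)]:
    Q=P[n&(z>lo)&(z<hi)];print(len(Q),Q.mean(0),rect(Q),cv2.minEnclosingCircle((Q[:,:2]*1000).astype(np.float32)))
rel(.5937,.0207,.091,1.14)
E
```

```text
t: 13.8
tool_pos: [0.5922, 0.0201, 0.2781]
orientation: [-2.645, -1.692, 0.004]
force: [-1.2, -0.5, 0.1]
opening: 0.0931
gripper_force: 0.0
1242 [0.59506105 0.02137176 0.09462253] (array([594.5,  20.5]), array([46.5, 47.1]), 63.9) ((594.2660522460938, 19.998865127563477), 24.194595336914062)
397 [0.59483532 0.02047092 0.10875967] (array([594.7,  20.1]), array([20.9, 22.3]), 62.9) ((594.564453125, 20.19968605041504), 11.654556274414062)
t 13.85 travel [0.0018 0.001  0.1875] spin -0.003 mod2pi
```

View pics/w4.png

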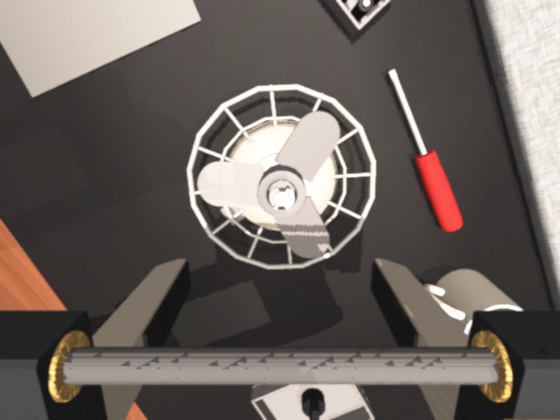

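The blade is still on the shaft, with its collar at (283,193) and diameter about 48 mm, centred at (0.594, 0.0205). Descending.

```bash
python3 -m inch '{"travel":[[0.002,0.001,0.02],[0.002,0.001,0.045],[0.002,0.001,0.07],[0.002,0.001,0.095],[0.002,0.001,0.12],[0.002,0.001,0.14],[0.002,0.001,0.16],[0.002,0.001,0.175],[0.002,0.001,0.187],[0.002,0.001,0.187]],"spin":[0,0,0,0,0,0,0,0,0,0]}' >/dev/null
python3 -m inch '{"travel":[[0,0,0],[0,0,0],[0,0,0]],"spin":[0,0,0]}'
```

```text
t: 14.93
tool_pos: [0.5958, 0.0215, 0.0943]
orientation: [2.646, 1.691, 0.003]
force: [0.4, 0.3, -0.3]
opening: 0.0928
gripper_force: 0.0
```

```bash
python3 -m inch '{"travel":[[-0.001,-0.001,0.002],[-0.001,-0.001,0.002],[-0.001,-0.001,0.002],[-0.001,-0.001,0.002],[-0.001,-0.001,0.002],[-0.001,-0.001,0.002],[-0.001,-0.001,0.002],[-0.001,-0.001,0.002],[-0.001,-0.001,0.002],[-0.001,-0.001,0.002]],"spin":[0,0,0,0,0,0,0,0,0,0]}' 1 20
python3 -m inch '{"travel":[[0,0,0],[0,0,0],[0,0,0]],"spin":[0,0,0]}'
```

```text
t: 15.77
tool_pos: [0.5934, 0.0214, 0.0906]
orientation: [-2.647, -1.692, -0.0]
force: [0.7, 0.1, 0.2]
opening: 0.0483
gripper_force: 20.0
t: 16.02
tool_pos: [0.5934, 0.0214, 0.0907]
orientation: [-2.647, -1.692, -0.0]
force: [0.7, -0.0, -0.9]
opening: 0.0482
gripper_force: 20.0
```

Opening 48.2 mm is the collar. Lifting straight up.

```bash
python3 -m inch '{"travel":[[0,0,-0.006],[0,0,-0.016],[0,0,-0.028],[0,0,-0.04],[0,0,-0.052],[0,0,-0.064],[0,0,-0.076],[0,0,-0.088],[0,0,-0.095],[0,0,-0.095]],"spin":[0,0,0,0,0,0,0,0,0,0]}'
python3 -c "
from h import *
rel(.485,.3175,.186,1.14)"
```

```text
t: 16.85
tool_pos: [0.5946, 0.0213, 0.1884]
orientation: [2.645, 1.691, 0.005]
force: [0.6, -0.6, -0.3]
opening: 0.0484
gripper_force: 20.0
t 16.85 travel [ 0.2229 -0.2238  0.0019] spin -0.002 mod2pi
```

```bash
python3 -m inch '{"travel":[[0.012,-0.012,0],[0.036,-0.036,0],[0.06,-0.06,0],[0.085,-0.085,0],[0.11,-0.11,0],[0.135,-0.135,0],[0.16,-0.16,0],[0.185,-0.185,0],[0.208,-0.208,0],[0.223,-0.224,0]],"spin":[0,0,0,0,0,0,0,0,0,0]}' >/dev/null
python3 -m inch '{"travel":[[0,0,0],[0,0,0],[0,0,0],[0,0,0]],"spin":[0,0,0,0]}'
python3 - <<'E'
from h import *
p,P=cloud("wrist");cv2.imwrite("pics/w5.png",p[:,:,::-1])
rel(.485,.3175,.0405,1.14)
E
```

```text
t: 18.02
tool_pos: [0.484, 0.3167, 0.1853]
orientation: [2.647, 1.691, -0.001]
force: [-0.1, -0.0, -1.7]
opening: 0.0482
gripper_force: 20.0
t 18.07 travel [0.0013 0.0005 0.1449] spin -0.004 mod2pi
```

View pics/w5.png

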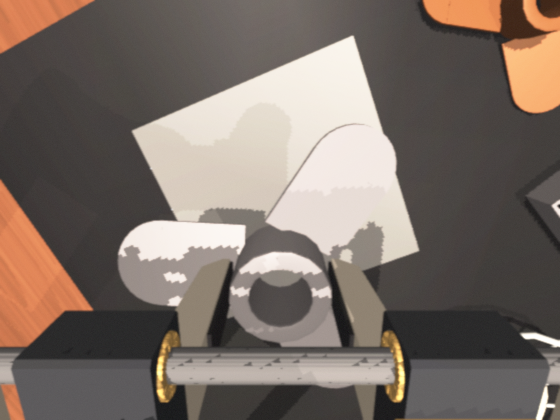

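The blade is held level over the mat, collar at (280,290), with the mat behind it at (280,150). I'll lower it gently.

```bash
python3 -m inch '{"travel":[[0.001,0,0.01],[0.001,0,0.025],[0.001,0,0.045],[0.001,0,0.065],[0.001,0,0.085],[0.001,0,0.1],[0.001,0,0.115],[0.001,0,0.125],[0.001,0,0.134],[0.001,0,0.14]],"spin":[0,0,0,0,0,0,0,0,0,0]}' >/dev/null
python3 -m inch '{"travel":[[0,0,0.001],[0,0,0.002],[0,0,0.003],[0,0,0.004],[0,0,0.004],[0,0,0.004]],"spin":[0,0,0,0,0,0]}'
```

```text
t: 19.4
tool_pos: [0.4843, 0.3188, 0.0421]
orientation: [2.647, 1.692, 0.001]
force: [0.6, 0.8, -1.3]
opening: 0.0481
gripper_force: 20.0
```

```bash
python3 -m inch '{"travel":[[0,0,0.001],[0,0,0.0015],[0,0,0.0015],[0,0,0.0015]],"spin":[0,0,0,0]}'
```

```text
t: 19.73
tool_pos: [0.484, 0.3186, 0.0401]
orientation: [-2.647, -1.692, 0.0]
force: [0.3, -0.7, -1.6]
opening: 0.0483
gripper_force: 20.0
```

```bash
python3 -m inch '{"travel":[[0,0,0.0005],[0,0,0.001],[0,0,0.001],[0,0,0.001]],"spin":[0,0,0,0]}'
python3 -m inch '{"travel":[[0,0,0],[0,0,0],[0,0,0],[0,0,0],[0,0,0],[0,0,0],[0,0,0],[0,0,0]],"spin":[0,0,0,0,0,0,0,0]}' 0
python3 -m inch '{"travel":[[0,0,-0.005],[0,0,-0.015],[0,0,-0.03],[0,0,-0.05],[0,0,-0.08],[0,0,-0.11],[0,0,-0.14],[0,0,-0.17],[0,0,-0.2],[0,0,-0.2]],"spin":[0,0,0,0,0,0,0,0,0,0]}'
python3 - <<'E'
from h import *
p,P=cloud("wrist");cv2.imwrite("pics/w6.png",p[:,:,::-1])
x,y,z=P[...,0],P[...,1],P[...,2]
n=np.hypot(x-.485,y-.3175)<.05
Q=P[n&(z>.036)&(z<.06)];print(len(Q),Q.mean(0),rect(Q),Q.min(0),Q.max(0))
Q=P[(np.hypot(x-.485,y-.3175)<.1)&(z>.012)&(z<.03)];print(len(Q),np.percentile(Q[:,2],[5,50,95]))
for m in models.masks_of("top","mat")[:1]:pass
p,P=cloud("top");x,y,z=P[...,0],P[...,1],P[...,2]
Q=P[(np.hypot(x-.485,y-.3175)<.05)&(z>.036)&(z<.06)];print(len(Q),rect(Q))
Q=P[(abs(x-.4965)<.06)&(abs(y+.297)<.045)&(z>.035)&(z<.06)];print(len(Q),rect(Q),Q.max(0))
E
```

```text
t: 20.07
tool_pos: [0.4842, 0.3187, 0.0396]
orientation: [-2.647, -1.692, -0.0]
force: [-3.2, -1.8, 5.6]
opening: 0.0481
gripper_force: 20.0
t: 20.73
tool_pos: [0.484, 0.3187, 0.0391]
orientation: [-2.647, -1.692, 0.0]
force: [-0.2, -0.0, -0.3]
opening: 0.0925
gripper_force: 0.0
t: 21.57
tool_pos: [0.4869, 0.3203, 0.2485]
orientation: [2.646, 1.692, 0.019]
force: [1.7, 0.9, 0.4]
opening: 0.0929
gripper_force: 0.0
1143 [0.48538588 0.31831259 0.04334623] (array([485.2, 317.6]), array([46.7, 47. ]), 38.3) [0.46167726 0.29439223 0.03603495] [0.50851311 0.34144809 0.04661447]
4551 [0.01233428 0.01503869 0.01848947]
171 (array([481.6, 316.8]), array([46.5, 46.4]), 51.8)
78 (array([ 495. , -296.8]), array([39.4, 12.9]), 66.7) [ 0.50697688 -0.27834833  0.05295713]
```

View pics/w6.png

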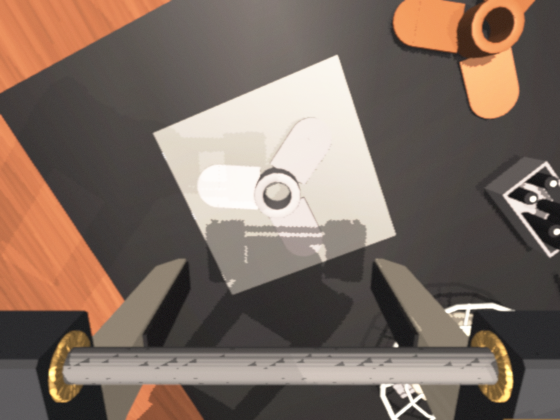

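The blade lies flat, collar up at (278,192), in the middle of the mat. The spinner is in the tray and the gripper is clear. Handing in.

```bash
python3 -m inch '{"travel":[[0,0,0],[0,0,0],[0,0,0]],"spin":[0,0,0]}' >/dev/null; python3 -c "
from plant import close_job
print(close_job())"
```

```text
the job is handed in; nothing more can be done
None
```

The job is handed in at about 22 s: the spinner stands in the tray, the blade lies flat and collar up at the middle of the mat, and the arm never went near the holder, mug or screwdriver; the hand-in returned no verdict.

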